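# Shut down the bench: speed dial to minimum, then sweep the switch bank off

### The arm

A 7-joint arm with a two-finger parallel gripper is mounted at the origin on the work surface. World frame = base frame: x ahead of the robot, y to its left, z up, the work surface at z = 0. Lengths are in m, angles in rad, forces in N, time in s.
With the tool pointing down it reaches from about 0.4 to 0.9 m from the base axis. Payload 5.6 kg.
Tool frame: the origin (TCP) lies at the very end of the fingers, on their centre line; the grasp point (between the pads) lies 19 mm behind it; z points along the fingers, y is the direction in which the jaws open and shut (so a half turn about z gives the same grasp; the last joint's range is limited). The gripper opens to 92 mm and grips with 3 to 60 N. Pads are 20 mm wide; open, the fingers measure 128 mm over their backs; the gripper's body (75 mm by 189 mm) begins 69 mm behind the grasp point.
Start: joints at [1.117, 0.468, -0.012, 1.603, 0.006, 1.071, -0.056], TCP at [0.26, -0.596, 0.215] pointing down, gripper open.
Joint ranges: [-2.53, 2.53], [-0.31, 2.02], [-1.57, 1.55], [0.28, 2.44], [-1.29, 4.43], [0.15, 1.84], [-2.92, 2.92]. Speed limits (rad/s): [2.57, 2.57, 3.14, 3.14, 3.14, 3.14, 3.14].

### API

Orientations are given as a unit quaternion [w, x, y, z].
In Python, from bench import env gives the robot as it stands.
- The arm moves only by the tool arm_command, never from a script. Its argument "deltas" is a list of rows, each a list of 4 numbers: the shift along the tool's x, y, z in m, then the turn about the tool's z in rad. A call has 1 to 20 rows; each row shifts and turns the commanded pose from where the row before left it, along the tool's axes as they then stand; what a row does not reach is not made up. A row lasts 1/10 s, in which the tool goes at most 50 mm and 8.59 degrees, less where a joint would pass 70% of its speed; a pose out of reach is approached as far as the arm can. A call with a gripper value outside its range is refused whole. "claw" is the gripper command: -1 is shut, 1 is fully open, values between are in proportion, set as the call begins (left out, the last holds). The fingers move at their own pace and stop on an object; "grip_force" is the grip in N (left out, the last holds). Time passes only in rows, so rows that do not move let the fingers close. It gives the time, the measured TCP pose, the force and the opening at its end, in the units of the state.
- env.observe(): the state, without advancing time (a new reading comes with each control period).
- env.grab_frame(name): name is "scene" or "side" or "wrist"; returns the picture (400x640x3 uint8, red, green, blue); there is no depth.
- env.get_calibration(name): a dict with "vfov" (degrees; the focal length in pixels is half the picture's height over the tangent of half this angle, whatever the lens; pixels are square), "cx", "cy" (the principal point, pixels), "k1" (the pictures are not rectified: a ray, as slopes to the right and down, at radius r is drawn at 1 + k1 r^2 times it, then the intrinsics apply), "xyz" and "rotation" of the camera in the world. Camera axes: x right, y up, looking along -z (the intrinsics and any distortion apply to the point x, -y, -z); pixel columns grow to the right and rows downward; lengths in m; the calibration is good to about 2 mm. A picture is of the moment at which its call begins: read the wrist's pose just before it. get_calibration takes no time and is no camera call; for the wrist camera it gives the pose at the moment of the call.
- env.hand_in(): hands the job in, once; it reports no verdict.
The state is a dict: "clock": time; "qpos": joint angles; "joint_velocities": joint speeds; "effort": joint torques, N m; "eef_pos": TCP position; "tool_rot": TCP orientation; "wrist_force": force on the tool from outside, world axes, zero at the start; "moment": the same for the moment, N m; "grip_width": finger opening in m.
Only numpy, scipy, OpenCV 4.12 (cv2) and the standard library are available. Lean on these libraries where they do the work, as an engineer would, in place of code of your own. Each camera call takes 0.05 s, during which the arm holds its last target.

### The job

Shut this woodworking bench down for the night. First turn the speed dial anticlockwise all the way to its stop, while the four paddle switches are still on; then switch all four off with one light finger drag along the bank, pressing each paddle from its green end to its red end and keeping the finger down along the bank until the last one is off. Leave the push block, the try square and the glue bottle where they are.

Things in the scene. Friction and masses are not known exactly. Their poses are not given: they have to be found in the camera images.
- switch_bank: Cream channel screwed to the bench across the robot's front, turned up to 15 degrees: 352 mm long (its y), 64 wide (x), 40 high; origin at the centre of its underside. Flat yellow top frame, flush black land 38 mm long at each end. Four black paddle switches in line on top, centred at y = +105 (switch1), +35, -35, -105 mm (switch4), level with the frame in their middle.
- bank_start (a point): Centre line of the black land at the bank's +y end, on its top face (level with the frame, 40 mm above the bench), 18 mm in from the end, 53 mm before switch1's middle. A finger can touch down here to feel the frame's height and start its drag.
- bank_end (a point): Same point on the land at the bank's -y end, 53 mm past switch4's middle: the drag runs out here. A tip sliding this way 1 to 4 mm above the frame passes over each flush green half and presses the red ramp down; past the middle the paddle snaps over by itself. Pressed lower, a broad flat tip binds in the V; at 5 mm or more the paddle springs back on.
- switch1 (a joint): First paddle (nearest bank_start), rad: 0.32 on, 0 off. 64 mm long along the bank, 34 wide, a shallow V of two flat halves rocking about its middle: green pad on the half towards bank_start, red pad towards bank_end. On: green half flush with the frame, red half sloping up to 10 mm above it. Off: the reverse. Starts on; about 3 N at the red end throws it, and it snaps over.
- switch2 (a joint): Second paddle, as switch1.
- switch3 (a joint): Third paddle, as switch1.
- switch4 (a joint): Fourth paddle (nearest bank_end), as switch1.
- speed_box: Speed controller screwed to the bench beyond the bank, left or right: cream box 104 x 110 mm, 58 high, aluminium top plate; origin at the centre of its underside. The black speed dial sits in the middle of its top, on a round black scale with white ticks that grow towards maximum.
- dial_grip (a point): Point on the dial's vertical axis at the height to grip its bar, 90 mm above the bench; fixed to the box, with the box's axes. The dial is a disc of 34 mm radius (top 67 mm above the bench) with an upright bar across it, 60 mm long, 16 thick, up to 99 mm above the bench, a white line on one end as pointer.
- speed_dial (a joint): Speed dial, rad: 0 = minimum, fully anticlockwise (seen from above) against its stop; grows clockwise to 5.24. At value q the bar's pointer end points 2.618 - q rad anticlockwise from the box's +x axis. Starts between 0.8 and 2.6, stays where it is left, turns with about 0.05 N m.
- push_block: Bystander, loose: orange push block 150 (its x) x 70 mm with a black bow handle, 94 mm high, in the other place beyond the bank. Origin at the centre of its underside.
- try_square: Bystander, loose, lying flat: wooden stock 140 (its x) x 32 x 20 mm, origin at the centre of the stock's underside; steel blade 30 mm wide running to y = +205 mm at x = +45 mm.
- glue_bottle: Bystander, loose: yellow glue bottle with a red cap, standing, 68 mm diameter, 170 mm high, origin at the centre of its base.
Mind the look-alikes: they are no part of the job. What is shaped like the speed_box but purple is not meant.

How it is judged:
On the way, in this order (a step that is already met when the one before it is completed fails the run):
1. the speed dial is at its anticlockwise stop while all four switches are still on (value of joint speed_dial below 0.1 rad and value of joint each of switch1, switch2, switch3, switch4 above 0.26 rad), for 0.2 s.
2. the drag has thrown the first switch, the last is still on (value of joint speed_dial below 0.1 rad and value of joint switch1 below 0.06 rad and value of joint switch4 above 0.26 rad), for 0.05 s.
3. all four switches are off (value of joint each of switch1, switch2, switch3, switch4 below 0.06 rad), for 0.2 s.
At the end, for the whole second after the job is handed in: The speed dial is within 0.10 rad of its anticlockwise stop, all four paddle switches are off (each under 0.06 rad), and the push block, try square and glue bottle stand within 20 mm of where they started (all of step 3 and value of joint speed_dial below 0.1 rad and distance of each of push_block, try_square, glue_bottle from where it was at the start of the episode below 0.02 m); the robot touches nothing.
It fails at once if the finger is lifted off the bank (the point between the finger pads more than 45 mm above the bank's top, the tips about 25 mm clear of it) while some switches are off and others still on (value of joint any of switch1, switch2, switch3, switch4 below 0.06 rad and value of joint any of switch1, switch2, switch3, switch4 above 0.26 rad and z of the grasp point in the frame of switch_bank above 0.085 m).
It fails at once if the bank or its switches are leaned on with more than 60 N: not a light drag (contact force between anything else and switch_bank above 60 N).
It fails at once if a bystander (push block, try square, glue bottle) is shifted by more than 20 mm (distance of any of push_block, try_square, glue_bottle from where it was at the start of the episode above 0.02 m).
It also fails if it takes over 64 s, if anything falls off the work surface, if the arm or the gripper's body presses on something with over 40 N, if the wrist force passes 120 N, or if a joint passes its speed limit or range.

## Working session

There is one attempt and no reset: what is moved stays moved. The work goes in short steps, Python scripts to look and compute and a tool call to move; the robot and the scene stay as the last step left them, time stands still between calls to the robot, and variables do not carry over. Pictures are saved under pics/ and viewed, and the job is handed in when it is done.

Besides the shell and the picture viewer there is one more tool, called as name(argument=value, ...), one argument or row to a line, values as JSON. arm_command: Moves the arm, as the interface text tells. Its arguments: {"type":"object","properties":{"deltas":{"type":"array"},"claw":{"type":"number"},"grip_force":{"type":"number"}},"required":["deltas"]}

```bash
mkdir -p pics; ls
python3 - <<'E'
from bench import env
import cv2,numpy as np
print({k:np.round(v,4).tolist() for k,v in env.observe().items()})
for n in ("scene","side","wrist"):
    c=env.get_calibration(n); print(n,c)
    cv2.imwrite(f"pics/{n}0.png",env.grab_frame(n)[:,:,::-1])
E
```

```text
pics
{'clock': 0.0, 'qpos': [1.117, 0.4684, -0.0116, 1.6036, 0.006, 1.0714, -0.0563], 'joint_velocities': [0.0, 0.0007, 0.0015, -0.0015, -0.0003, -0.0015, 0.0002], 'effort': [0.0001, -52.0564, -0.0122, -24.3751, -0.0566, 0.0172, 0.0002], 'eef_pos': [0.2593, -0.5954, 0.2136], 'tool_rot': [-0.0008, 0.979, 0.2039, -0.0002], 'wrist_force': [-0.5685, 0.2944, 0.5488], 'moment': [0.0209, 0.0378, 0.0703], 'grip_width': 0.0919}
scene {'vfov': 43.54362626473603, 'cx': 312.33542122345824, 'cy': 200.7680161745537, 'k1': -0.08239962153212135, 'xyz': array([1.70759427, 0.61550056, 1.12861038]), 'rotation': array([0.4722131 , 0.21639784, 0.37352958, 0.76854565])}
side {'vfov': 48.237904177490435, 'cx': 317.8896128579553, 'cy': 195.29587852650556, 'k1': -0.06100283459568455, 'xyz': array([0.17389943, 0.99478207, 0.81400749]), 'rotation': array([-0.15288395, -0.08661935,  0.45967245,  0.87053134])}
wrist {'vfov': 68.09807279241835, 'cx': 313.26376625864776, 'cy': 199.96594266015686, 'k1': -0.004318478666843126, 'xyz': array([ 0.32015262, -0.56913467,  0.38398345]), 'rotation': array([ 0.83070727, -0.09886247,  0.06581523, -0.54389337])}
```

View pics/scene0.png

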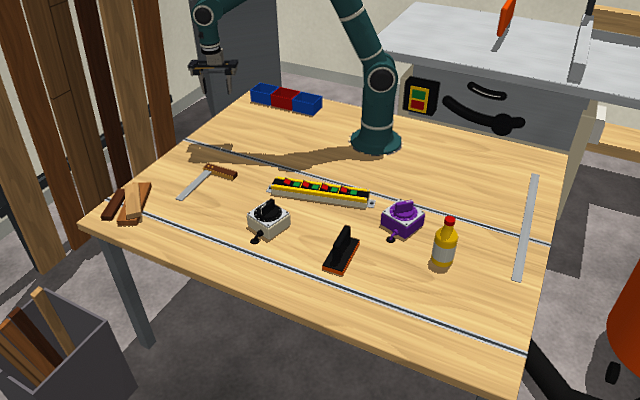

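View pics/side0.png

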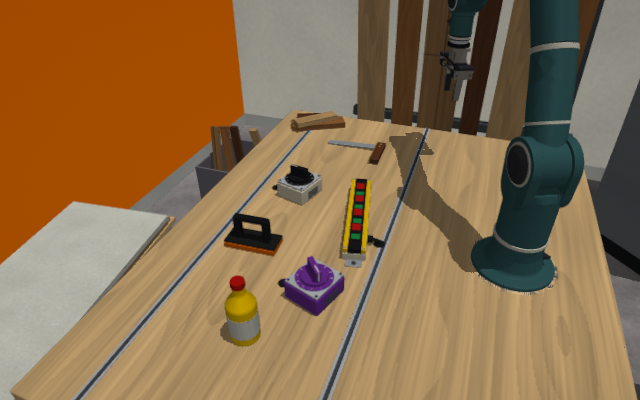

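View pics/wrist0.png

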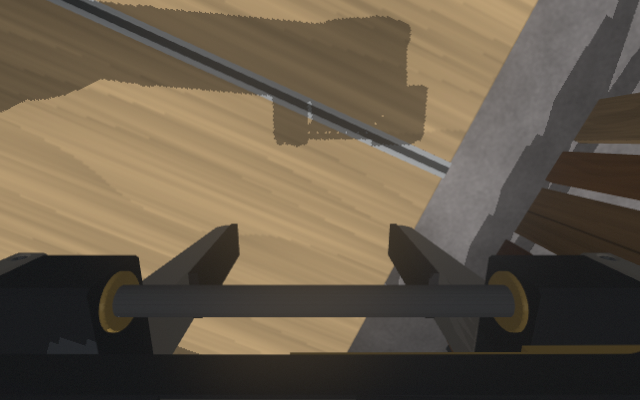

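Two boxes could be taken for the speed_box. The cream one with a black dial is at scene (268,215) and side (299,185). The purple one at scene (403,217) and side (314,285) is the look-alike. I choose the cream one. The glue bottle is at scene (444,245), the push block at (342,250), the try square at (208,178) and the bank at (320,192). Next I'll check close crops.

```bash
cat > h.py <<'E'
import numpy as np,cv2
from scipy.spatial.transform import Rotation as R
def K(c,h=400):
    f=h/2/np.tan(np.radians(c['vfov'])/2); return f
def Rm(c):
    q=c['rotation']; return R.from_quat([q[1],q[2],q[3],q[0]]).as_matrix()
def proj(c,P):
    P=np.atleast_2d(P); p=(P-c['xyz'])@Rm(c); x=p[:,0]/-p[:,2]; y=-p[:,1]/-p[:,2]
    s=1+c['k1']*(x*x+y*y); f=K(c); return np.c_[c['cx']+f*x*s,c['cy']+f*y*s]
def ray(c,uv):
    f=K(c); u=np.atleast_2d(np.array(uv,float)); d=(u-[c['cx'],c['cy']])/f; s=d.copy()
    for _ in range(20): s=d/(1+c['k1']*(s**2).sum(1,keepdims=True))
    v=np.c_[s[:,0],-s[:,1],-np.ones(len(s))]@Rm(c).T
    return v/np.linalg.norm(v,axis=1,keepdims=True)
def onz(c,uv,z):
    v=ray(c,uv); t=(z-c['xyz'][2])/v[:,2]; return c['xyz']+v*t[:,None]
def tri(c1,a,c2,b):
    v1=ray(c1,a)[0];v2=ray(c2,b)[0]
    t=np.linalg.lstsq(np.c_[v1,-v2],c2['xyz']-c1['xyz'],rcond=None)[0]
    p=c1['xyz']+v1*t[0];q=c2['xyz']+v2*t[1]; return (p+q)/2,np.linalg.norm(p-q)
E
python3 - <<'E'
import cv2
a=cv2.imread('pics/scene0.png');b=cv2.imread('pics/side0.png')
cv2.imwrite('pics/c1.png',cv2.resize(a[165:255,235:395],None,fx=5,fy=5,interpolation=cv2.INTER_CUBIC))
cv2.imwrite('pics/c2.png',cv2.resize(b[155:275,265:395],None,fx=5,fy=5,interpolation=cv2.INTER_CUBIC))
E
```

```text
(no output)
```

View pics/c1.png

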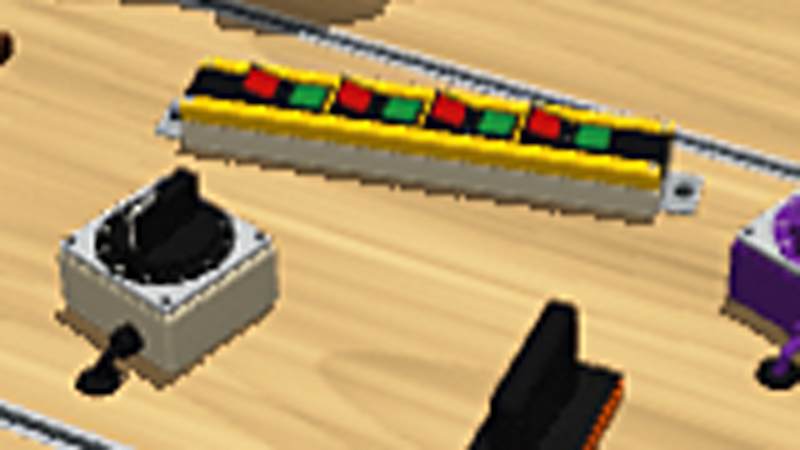

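View pics/c2.png

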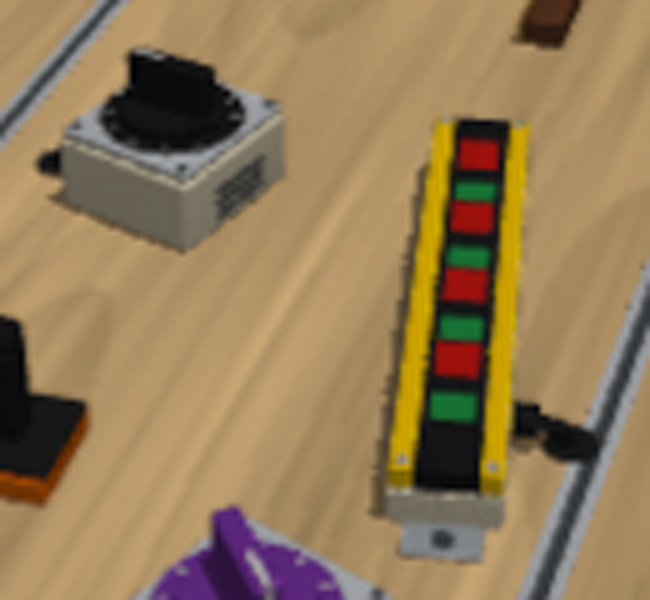

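Run:
```python
from h import *
from bench import env
cs=env.get_calibration('scene');cd=env.get_calibration('side')
G={}
for n,c,o,fs in (('scene',cs,(235,165),[(660,188),(180,105),(203,62),(672,125)]),('side',cd,(265,155),[(388,488),(437,122),(527,122),(503,490)])):
    px=np.array(fs)/5+o; P=onz(c,px,.04); print(n,'corners',P.round(4).tolist())
    m=P.mean(0); d=(P[0]-P[1])+(P[3]-P[2]); print(' mid',m.round(4),'yaw',np.degrees(np.arctan2(-d[0],d[1])).round(2), 'len',np.linalg.norm(d)/2)
    hsv=cv2.cvtColor(cv2.imread(f'pics/{n}0.png'),cv2.COLOR_BGR2HSV)
    g=cv2.inRange(hsv,(50,100,50),(80,255,255)); 
    k,l,s,ce=cv2.connectedComponentsWithStats(g)
    x0,x1,y0,y1=(235,395,165,255) if n=='scene' else (335,395,155,275)
    gg=np.array([ce[i] for i in range(1,k) if s[i,4]>8 and x0<ce[i][0]<x1 and y0<ce[i][1]<y1])
    Pg=onz(c,gg,.04); Pg=Pg[np.argsort(-Pg[:,1])]; print(' green',Pg.round(4).tolist())
    d=Pg[0]-Pg[-1]; print(' yaw',np.degrees(np.arctan2(-d[0],d[1])), np.linalg.norm(d))
# box plate corners z .058
for n,c,o,fs in (('scene',cs,(235,165),[(62,242),(168,315),(273,242)]),('side',cd,(265,155),[(62,137),(183,180),(285,110),(160,70)])):
    px=np.array(fs)/5+o;P=onz(c,px,.058); print(n,'box',P.round(4).tolist(), 'mid',((P[0]+P[2])/2).round(4))
# bar top ends: z .099
print('bar scene',onz(cs,np.array([(140,205),(190,175)])/5+(235,165),.099).round(4).tolist())
print('bar side',onz(cd,np.array([(137,52),(208,75)])/5+(265,155),.099).round(4).tolist())
```

```text
scene corners [[0.4446, 0.1476, 0.04], [0.5081, -0.1995, 0.04], [0.4556, -0.2114, 0.04], [0.3752, 0.128, 0.04]]
 mid [ 0.4459 -0.0338  0.04  ] yaw 11.84 len 0.3507269562743196
 green [[0.4119, 0.0807, 0.04], [0.427, 0.0122, 0.04], [0.4417, -0.0561, 0.04], [0.4573, -0.1245, 0.04]]
 yaw 12.457286463854746 0.21015966816005752
side corners [[0.4231, 0.1564, 0.04], [0.5009, -0.1935, 0.04], [0.4458, -0.2129, 0.04], [0.3665, 0.138, 0.04]]
 mid [ 0.4341 -0.028   0.04  ] yaw 12.63 len 0.3590838413286876
 green [[0.4114, 0.0793, 0.04], [0.4268, 0.0105, 0.04], [0.4434, -0.0587, 0.04], [0.4575, -0.1278, 0.04]]
 yaw 12.55295663480993 0.21219361511818274
scene box [[0.6918, -0.1789, 0.058], [0.7227, -0.0776, 0.058], [0.63, -0.0526, 0.058]] mid [ 0.6609 -0.1157  0.058 ]
side box [[0.7109, -0.0709, 0.058], [0.6206, -0.0508, 0.058], [0.5892, -0.1475, 0.058], [0.6839, -0.1673, 0.058]] mid [ 0.65   -0.1092  0.058 ]
bar scene [[0.6769, -0.1231, 0.099], [0.6358, -0.1098, 0.099]]
bar side [[0.6785, -0.12, 0.099], [0.6257, -0.1085, 0.099]]
```

The crops show the cream box with its black dial, the white pointer line towards +x, and all four reds raised (on). I'll move over the bank for a wrist view.

arm_command(
  deltas=[
    [0.0285, -0.0363, -0.006, 0],
    [0.0285, -0.0363, -0.006, 0],
    [0.0285, -0.0363, -0.006, 0],
    [0.0285, -0.0363, -0.006, 0],
    [0.0285, -0.0363, -0.006, 0],
    [0.0285, -0.0363, -0.006, 0],
    [0.0285, -0.0363, -0.006, 0],
    [0.0285, -0.0363, -0.006, 0],
    [0.0285, -0.0363, -0.006, 0],
    [0.0285, -0.0363, -0.006, 0],
    [0.0285, -0.0363, -0.006, 0],
    [0.0285, -0.0363, -0.006, 0],
    [0, 0, 0, 0.11],
    [0, 0, 0, 0.11],
    [0, 0, 0, 0.11],
    [0, 0, 0, 0.11],
    [0, 0, 0, 0.11],
    [0, 0, 0, 0.11],
    [0, 0, 0, 0],
    [0, 0, 0, 0],
  ],
)

```text
clock: 2.15
eef_pos: [0.399, -0.06, 0.2865]
tool_rot: [0.0, 0.992, -0.123, -0.0]
wrist_force: [0.7, -0.2, -0.5]
grip_width: 0.092
```

Run:
```python
from bench import env
import cv2,numpy as np,pickle
print({k:np.round(v,4).tolist() for k,v in env.observe().items()})
c=env.get_calibration('wrist');pickle.dump(c,open('w1.pkl','wb'))
cv2.imwrite("pics/w1.png",env.grab_frame('wrist')[:,:,::-1])
```

```text
{'clock': 2.15, 'qpos': [0.5339, -0.0168, -0.4548, 2.0469, -0.0081, 1.1099, -1.7347], 'joint_velocities': [-0.0009, 0.0002, 0.0001, -0.0022, -0.0008, -0.0006, -0.0048], 'effort': [0.0094, -21.63, 0.1781, -24.9798, 0.0099, -0.0757, -0.0625], 'eef_pos': [0.399, -0.06, 0.2865], 'tool_rot': [0.0, 0.9924, -0.123, -0.0001], 'wrist_force': [0.7101, -0.2367, -0.5196], 'moment': [0.0788, -0.0253, -0.0546], 'grip_width': 0.092}
```

View pics/w1.png

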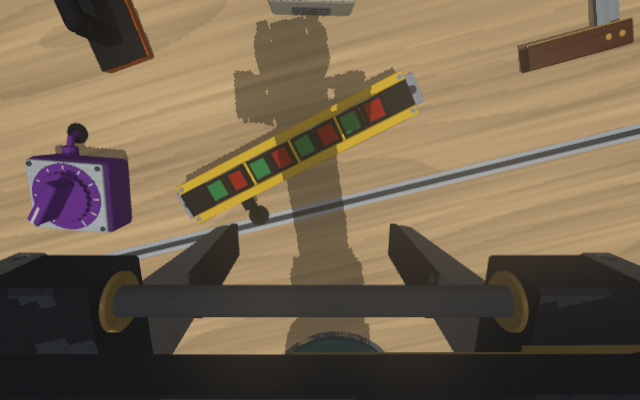

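The wrist view shows the whole bank with its corners near (179,189), (413,72), (421,106) and (198,222). The greens are on the left, which is +y. Next I'll measure it.

Run:
```python
from h import *
import pickle
c=pickle.load(open('w1.pkl','rb'))
im=cv2.imread('pics/w1.png');hsv=cv2.cvtColor(im,cv2.COLOR_BGR2HSV)
hsv[:, :170]=0; hsv[230:]=0
def cc(m,a):
    k,l,s,ce=cv2.connectedComponentsWithStats(m); return np.array([ce[i] for i in range(1,k) if s[i,4]>a])
g=cc(cv2.inRange(hsv,(50,80,40),(90,255,255)),60)
r=cc(cv2.inRange(hsv,(0,140,70),(7,255,255))|cv2.inRange(hsv,(172,140,70),(180,255,255)),60)
r=r[(r[:,0]<400)]
for n,p,z in (('g',g,.04),('r',r,.045)):
    P=onz(c,p,z);P=P[np.argsort(-P[:,1])];print(n,P.round(4).tolist());d=P[0]-P[-1];print(P.mean(0).round(4),np.degrees(np.arctan2(-d[0],d[1])),np.linalg.norm(d))
y=cv2.inRange(hsv,(22,130,60),(32,255,255))
pts=cv2.findNonZero(y); 
k,l,s,ce=cv2.connectedComponentsWithStats(cv2.dilate(y,np.ones((5,5)))); print(s[1:][s[1:,4]>50])
i=1+np.argmax(s[1:,4]); pts=cv2.findNonZero(((l==i)&(y>0)).astype('uint8'))
rect=cv2.minAreaRect(pts);b=cv2.boxPoints(rect);print(b.tolist());P=onz(c,b,.04);print(P.round(4).tolist(),P.mean(0).round(4))
cv2.drawContours(im,[b.astype(int)],-1,(255,0,255),1);cv2.imwrite('pics/w1b.png',cv2.resize(im[50:240,160:440],None,fx=2.8,fy=2.8,interpolation=cv2.INTER_CUBIC))
```

```text
g [[0.4134, 0.0794, 0.04], [0.4284, 0.011, 0.04], [0.4438, -0.0576, 0.04], [0.4586, -0.1258, 0.04]]
[ 0.4361 -0.0233  0.04  ] 12.434380341315213 0.21009206375722617
r [[0.4207, 0.0451, 0.045], [0.4362, -0.023, 0.045], [0.4514, -0.0921, 0.045], [0.4666, -0.161, 0.045]]
[ 0.4437 -0.0577  0.045 ] 12.531783285991903 0.21121635142478237
[[ 174   69  247  156 8109]]
[[174.0471954345703, 184.1621551513672], [400.73553466796875, 69.50005340576172], [421.76373291015625, 111.07301330566406], [195.07537841796875, 225.735107421875]]
[[0.4363, 0.1366, 0.04], [0.5078, -0.2051, 0.04], [0.4493, -0.2234, 0.04], [0.3697, 0.1284, 0.04]] [ 0.4408 -0.0409  0.04  ]
```

View pics/w1b.png

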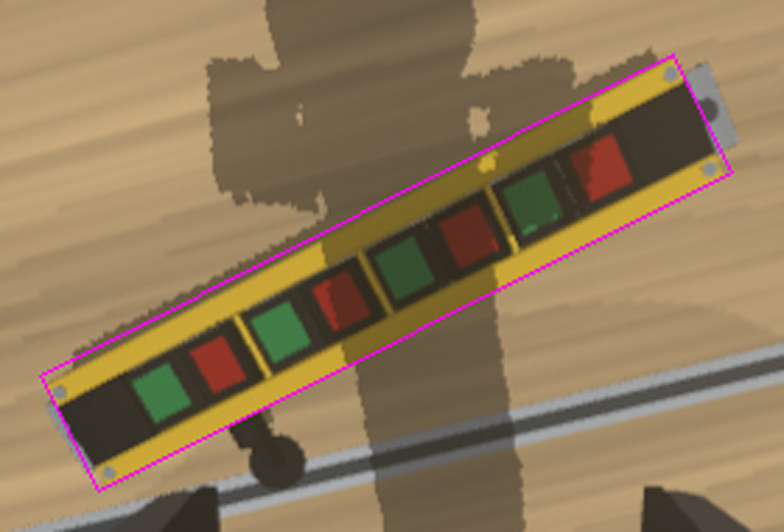

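Bank centre is (0.440, -0.0405) with yaw 12.5°. The greens at z 0.04 and the reds at about 0.045 agree with the outline. Next, the dial.

arm_command(
  deltas=[
    [0.039, -0.0015, 0.009, 0],
    [0.039, -0.0015, 0.009, 0],
    [0.039, -0.0015, 0.009, 0],
    [0.039, -0.0015, 0.009, 0],
    [0.039, -0.0015, 0.009, 0],
    [0, 0, 0, 0],
    [0, 0, 0, 0],
    [0, 0, 0, 0],
  ],
)

```text
clock: 3.0
eef_pos: [0.5892, -0.1004, 0.2418]
tool_rot: [0.0, 0.992, -0.124, -0.0]
wrist_force: [0.1, -0.9, 0.9]
grip_width: 0.0918
```

Run:
```python
from bench import env
import cv2,numpy as np,pickle
print({k:np.round(v,4).tolist() for k,v in env.observe().items() if k in('clock','qpos','eef_pos','tool_rot')})
c=env.get_calibration('wrist');pickle.dump(c,open('w2.pkl','wb'))
cv2.imwrite("pics/w2.png",env.grab_frame('wrist')[:,:,::-1])
```

```text
{'clock': 3.0, 'qpos': [0.4414, 0.3947, -0.4261, 1.6853, 0.1794, 1.1006, -1.8563], 'eef_pos': [0.5892, -0.1004, 0.2418], 'tool_rot': [0.0001, 0.9923, -0.1237, -0.0002]}
```

View pics/w2.png

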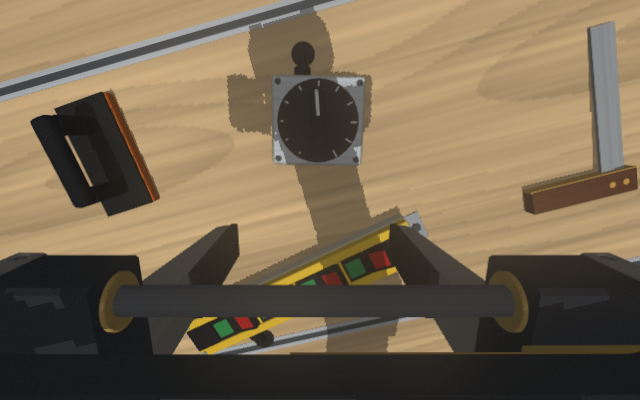

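Run:
```python
import cv2,numpy as np
im=cv2.imread('pics/w2.png')[60:180,250:390]
im=cv2.LUT(im,(255*(np.arange(256)/255)**.5).astype('uint8'))
cv2.imwrite('pics/w2c.png',cv2.resize(im,None,fx=5,fy=5,interpolation=cv2.INTER_CUBIC))
```

```text
(no output)
```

View pics/w2c.png

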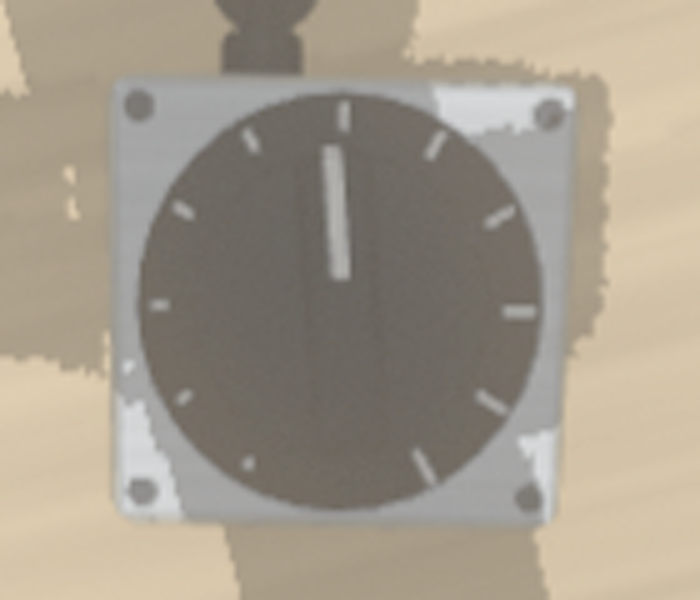

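The close crop shows the cream box with the black dial. The smallest tick is at the lower left (248,463), the largest at the lower right (425,468), and the pointer is near straight up, so q is about 2.5.

Run:
```python
from h import *
import pickle
c=pickle.load(open('w2.pkl','rb'))
f=lambda p,z: onz(c,(np.array(p,float)+.5)/5-.5+(250,60),z)
P=f([(113,76),(576,80),(552,522),(116,520)],.058);print('plate',P.round(4).tolist(),P.mean(0).round(4))
d=P[0]+P[1]-P[2]-P[3];print('yaw x',np.degrees(np.arctan2(d[1],d[0])), np.linalg.norm(d)/2,np.linalg.norm(P[0]-P[1]+P[3]-P[2])/2)
print('disc',f([(340,302)],.06).round(4))
L=f([(332,148),(340,278)],.099);d=L[0]-L[1];print('line',L.round(4).tolist(),np.degrees(np.arctan2(d[1],d[0])))
```

```text
plate [[0.7208, -0.086, 0.058], [0.6946, -0.1861, 0.058], [0.5992, -0.1602, 0.058], [0.6252, -0.0593, 0.058]] [ 0.6599 -0.1229  0.058 ]
yaw x -15.409212460600985 0.0990057125918228 0.10387796374243864
disc [[ 0.6609 -0.1233  0.06  ]]
line [[0.6893, -0.1282, 0.099], [0.6647, -0.1237, 0.099]] -10.336898513668777
```

arm_command(
  deltas=[
    [0, 0, 0, -0.068],
    [0.037, 0.005, 0, 0],
    [0.037, 0.0045, 0, 0],
    [0, 0, 0.03, 0],
    [0, 0, 0.03, 0],
    [0, 0, 0.03, 0],
    [0, 0, 0.03, 0],
    [0, 0, 0.024, 0],
    [0, 0, 0, 0],
    [0, 0, 0, 0],
    [0, 0, 0, 0],
  ],
)

```text
clock: 4.15
eef_pos: [0.6622, -0.1236, 0.1001]
tool_rot: [0.0, 0.996, -0.09, 0.002]
wrist_force: [0.2, -0.4, 1.2]
grip_width: 0.0919
```

Run:
```python
from bench import env
import cv2,numpy as np,pickle
print({k:np.round(v,4).tolist() for k,v in env.observe().items() if k in('clock','qpos','eef_pos','tool_rot')})
cv2.imwrite("pics/w3.png",env.grab_frame('wrist')[:,:,::-1])
cv2.imwrite("pics/s3.png",cv2.resize(env.grab_frame('side')[:,:,::-1][120:240,240:400],None,fx=5,fy=5))
```

```text
{'clock': 4.15, 'qpos': [0.3931, 0.6651, -0.3738, 1.6071, 0.2875, 0.9205, -1.8345], 'eef_pos': [0.6622, -0.1236, 0.1001], 'tool_rot': [0.0002, 0.9959, -0.0905, 0.0018]}
```

View pics/w3.png

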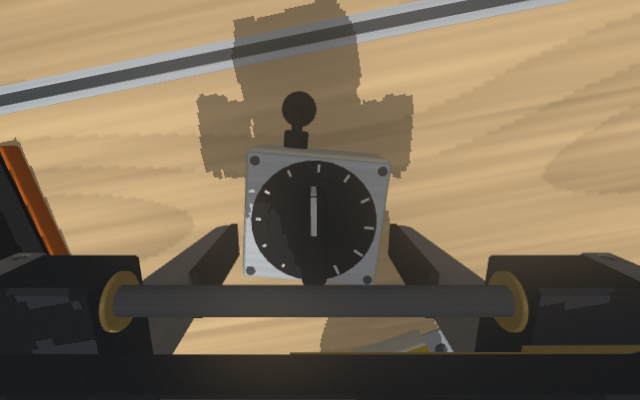

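View pics/s3.png

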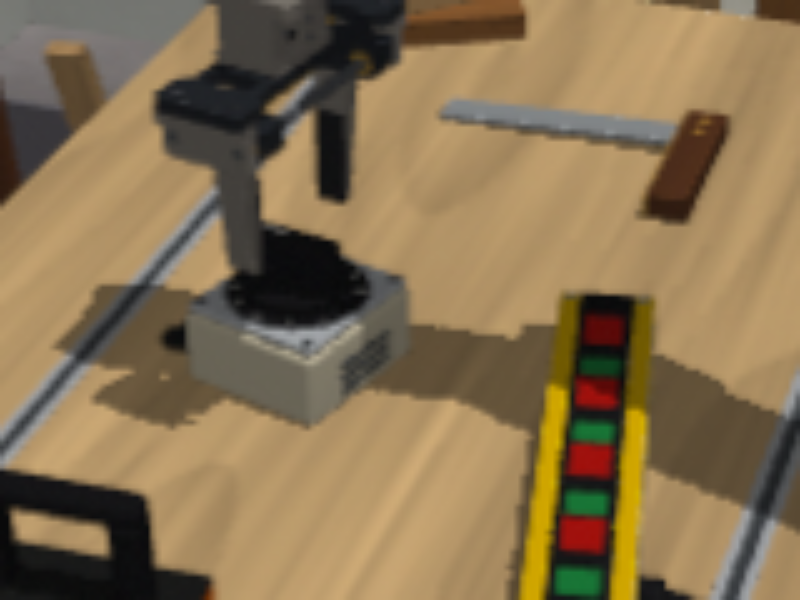

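The pointer is centred between the fingers (column 313) and aligned. The tool stopped at z 0.100 because the rows fell short, so I'll go down the rest in smaller steps and close gently.

arm_command(
  deltas=[
    [0, 0, 0.013, 0],
    [0, 0, 0.013, 0],
    [0, 0, 0, 0],
  ],
)

```text
clock: 4.55
eef_pos: [0.6591, -0.1235, 0.0687]
tool_rot: [-0.0, 0.996, -0.09, -0.002]
wrist_force: [-0.7, -0.1, 0.0]
grip_width: 0.0922
```

arm_command(
  deltas=[
    [0, 0, 0, 0],
    [0, 0, 0, 0],
    [0, 0, 0, 0],
    [0, 0, 0, 0],
    [0, 0, 0, 0],
    [0, 0, 0, 0],
    [0, 0, 0, 0],
    [0, 0, 0, 0],
  ],
  claw=-1,
  grip_force=12,
)

```text
clock: 5.35
eef_pos: [0.6611, -0.1236, 0.0716]
tool_rot: [0.0, 0.996, -0.091, 0.0]
wrist_force: [0.2, 0.5, -0.3]
grip_width: 0.0294
```

arm_command(
  deltas=[
    [0, 0, 0, 0],
    [0, 0, 0, 0],
    [0, 0, 0, 0],
    [0, 0, 0, 0],
  ],
)

```text
clock: 5.75
eef_pos: [0.661, -0.1236, 0.0715]
tool_rot: [0.0, 0.996, -0.091, -0.0]
wrist_force: [0.0, -0.3, 0.4]
grip_width: 0.0158
```

arm_command(
  deltas=[
    [0, 0, 0, -0.12],
    [0, 0, 0, -0.12],
    [0, 0, 0, -0.12],
    [0, 0, 0, -0.12],
    [0, 0, 0, -0.12],
    [0, 0, 0, -0.12],
    [0, 0, 0, -0.12],
    [0, 0, 0, -0.12],
    [0, 0, 0, -0.12],
    [0, 0, 0, -0.12],
    [0, 0, 0, 0],
  ],
)

```text
clock: 6.85
eef_pos: [0.6603, -0.1219, 0.0715]
tool_rot: [-0.001, 0.873, 0.488, -0.0]
wrist_force: [-2.1, 3.4, 3.0]
grip_width: 0.0159
```

Run:
```python
from bench import env
import numpy as np
from h import R
o=env.observe();print({k:np.round(v,4).tolist() for k,v in o.items()})
q=o['tool_rot'];m=R.from_quat([q[1],q[2],q[3],q[0]]).as_matrix();print(np.degrees(np.arctan2(m[1,0],m[0,0])))
```

```text
{'clock': 6.85, 'qpos': [0.5642, 0.7708, -0.6408, 1.608, 0.536, 0.9472, -0.8127], 'joint_velocities': [-0.0125, -0.0069, 0.0227, 0.0017, -0.0198, -0.0091, -0.0896], 'effort': [2.1769, -56.9939, -9.3278, -21.0103, 1.1691, -0.7152, 0.678], 'eef_pos': [0.6603, -0.1219, 0.0715], 'tool_rot': [-0.0014, 0.8728, 0.4881, -0.0002], 'wrist_force': [-2.1418, 3.4379, 2.9656], 'moment': [0.7779, 0.7101, 0.0408], 'grip_width': 0.0159}
58.43503557032759
```

arm_command(
  deltas=[
    [0, 0, 0, -0.12],
    [0, 0, 0, -0.12],
    [0, 0, 0, -0.12],
    [0, 0, 0, -0.12],
    [0, 0, 0, -0.12],
    [0, 0, 0, -0.12],
    [0, 0, 0, -0.12],
    [0, 0, 0, -0.12],
    [0, 0, 0, -0.12],
    [0, 0, 0, -0.12],
    [0, 0, 0, -0.08],
    [0, 0, 0, 0],
    [0, 0, 0, 0],
  ],
)

```text
clock: 8.15
eef_pos: [0.6584, -0.1221, 0.0715]
tool_rot: [-0.003, 0.41, 0.912, -0.001]
wrist_force: [-8.3, 4.2, 6.7]
grip_width: 0.0156
```

```bash
cat > st.py <<'E'
from bench import env
import numpy as np
from h import R
o=env.observe();print({k:np.round(v,4).tolist() for k,v in o.items() if k not in('joint_velocities','effort')})
q=o['tool_rot'];m=R.from_quat([q[1],q[2],q[3],q[0]]).as_matrix();print('x ang',np.degrees(np.arctan2(m[1,0],m[0,0])), m[:,2])
E
python3 st.py
```

```text
{'clock': 8.15, 'qpos': [0.7135, 0.8806, -0.9047, 1.599, 0.768, 1.0587, 0.3119], 'eef_pos': [0.6584, -0.1221, 0.0715], 'tool_rot': [-0.0029, 0.4101, 0.9121, -0.0007], 'wrist_force': [-8.3306, 4.1698, 6.6629], 'moment': [0.7497, 1.7911, 0.0338], 'grip_width': 0.0156}
x ang 131.5826231636829 [-0.00583691  0.00101416 -0.99998245]
```

arm_command(
  deltas=[
    [0, 0, 0, -0.05],
    [0, 0, 0, -0.04],
    [0, 0, 0, 0],
    [0, 0, 0, 0],
  ],
)

```text
clock: 8.55
eef_pos: [0.6585, -0.1223, 0.0715]
tool_rot: [-0.003, 0.369, 0.929, -0.001]
wrist_force: [-8.4, 3.2, 7.0]
grip_width: 0.0165
```

```bash
python3 st.py
```

```text
{'clock': 8.55, 'qpos': [0.7221, 0.8893, -0.9212, 1.5982, 0.783, 1.0673, 0.3919], 'eef_pos': [0.6585, -0.1223, 0.0715], 'tool_rot': [-0.0029, 0.3692, 0.9293, -0.0006], 'wrist_force': [-8.4363, 3.2491, 7.0233], 'moment': [0.6953, 1.8353, -0.3732], 'grip_width': 0.0165}
x ang 136.66253352688548 [-5.78669159e-03  9.66715826e-04 -9.99982790e-01]
```

The vertical moment jumped to -0.37 N m at x angle 136.7°, so the dial is at its stop. I'll release, lift and check.

arm_command(
  deltas=[
    [0, 0, 0, 0],
    [0, 0, 0, 0],
    [0, 0, 0, 0],
    [0, 0, 0, 0],
    [0, 0, 0, 0],
    [0, 0, -0.02, 0],
    [0, 0, -0.025, 0],
    [0, 0, -0.025, 0],
    [0, 0, -0.025, 0],
    [0, 0, -0.025, 0],
    [0, 0, -0.025, 0],
    [0, 0, 0, 0],
  ],
  claw=1,
)

```text
clock: 9.75
eef_pos: [0.6632, -0.1229, 0.2221]
tool_rot: [0.004, 0.368, 0.93, 0.001]
wrist_force: [1.0, 0.1, -0.8]
grip_width: 0.0917
```

```bash
python3 st.py
python3 - <<'E'
from bench import env
import cv2
for n in('scene','side'):
    cv2.imwrite(f"pics/{n}4.png",env.grab_frame(n)[:,:,::-1])
a=cv2.imread('pics/scene4.png')[165:255,235:395]
cv2.imwrite('pics/c4.png',cv2.resize(a,None,fx=5,fy=5,interpolation=cv2.INTER_CUBIC))
E
```

```text
{'clock': 9.75, 'qpos': [0.7723, 0.7432, -1.0331, 1.4893, 0.6549, 1.2744, 0.4848], 'eef_pos': [0.6632, -0.1229, 0.2221], 'tool_rot': [0.0036, 0.3676, 0.93, 0.001], 'wrist_force': [0.9506, 0.0664, -0.7947], 'moment': [-0.0025, -0.1039, 0.0118], 'grip_width': 0.0917}
x ang 136.86139456010935 [ 7.51039816e-03 -7.57844869e-04 -9.99971509e-01]
```

View pics/c4.png

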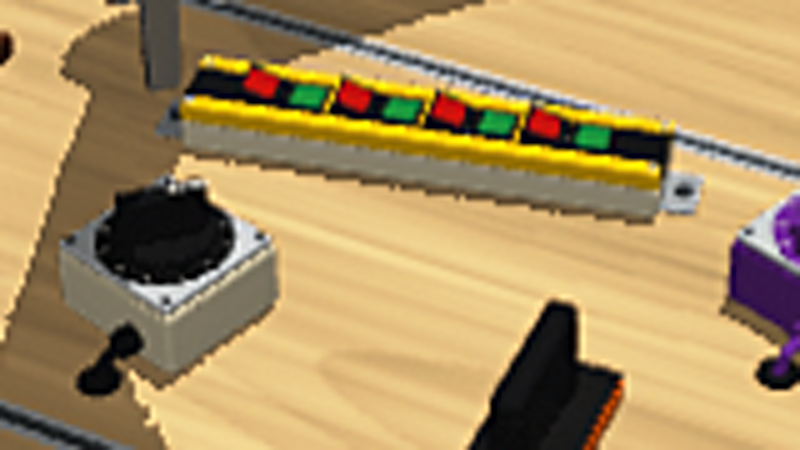

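Run:
```python
from bench import env
import cv2,pickle
import numpy as np
pickle.dump(env.get_calibration('wrist'),open('w5.pkl','wb'))
a=env.grab_frame('wrist')[:,:,::-1]
cv2.imwrite("pics/w5.png",a)
```

```text
(no output)
```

View pics/w5.png

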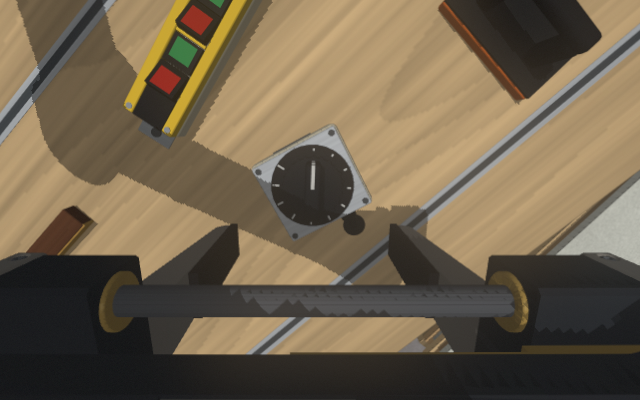

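Run:
```python
from h import *
import pickle
c=pickle.load(open('w5.pkl','rb'))
im=cv2.imread('pics/w5.png');g=cv2.cvtColor(im,cv2.COLOR_BGR2GRAY)
m=np.zeros_like(g);m[155:195,303:322]=(g[155:195,303:322]>110)*255
k,l,s,ce=cv2.connectedComponentsWithStats(m);i=1+np.argmax(s[1:,4]);p=np.argwhere(l==i)[:,::-1].astype(float);print(s[i])
vx,vy,x0,y0=cv2.fitLine(p.astype('float32'),cv2.DIST_L2,0,.01,.01).ravel()
if vy>0: vx,vy=-vx,-vy
L=onz(c,[(x0-12*vx,y0-12*vy),(x0+12*vx,y0+12*vy)],.099);d=L[1]-L[0];print(L.round(4).tolist(),np.degrees(np.arctan2(d[1],d[0])))
cr=cv2.LUT(im[115:245,245:385],(255*(np.arange(256)/255)**.5).astype('uint8'));cv2.imwrite('pics/w5c.png',cv2.resize(cr,None,fx=4.5,fy=4.5,interpolation=cv2.INTER_CUBIC))
```

```text
[311 163   4  27 103]
[[0.6556, -0.1186, 0.099], [0.6384, -0.102, 0.099]] 135.96347731027217
```

View pics/w5c.png

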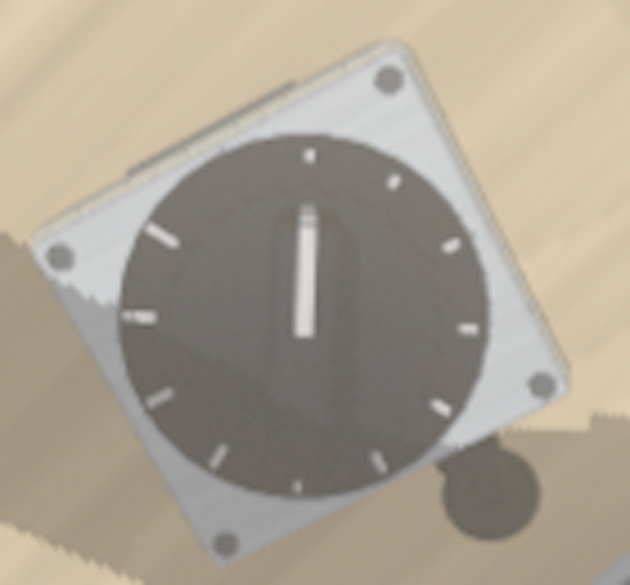

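The pointer sits on the smallest tick, so the dial is at minimum, and all paddles are still on. Now I'll align with the bank, close the gripper and go above bank_start.

arm_command(
  deltas=[
    [0, 0, 0, 0.12],
    [0, 0, 0, 0.12],
    [0, 0, 0, 0.12],
    [0, 0, 0, 0.12],
    [0, 0, 0, 0.12],
    [0.0319, -0.0222, 0, 0],
    [0.0319, -0.0222, 0, 0],
    [0.0319, -0.0222, 0, 0],
    [0.0319, -0.0222, 0, 0],
    [0.0319, -0.0222, 0, 0],
    [0.0319, -0.0222, 0, 0],
    [0.0319, -0.0222, 0, 0],
    [0.0319, -0.0222, 0, 0],
    [0.0319, -0.0222, 0, 0],
    [0, 0, 0, 0],
    [0, 0, 0, 0],
  ],
  claw=-1,
)

```text
clock: 11.5
eef_pos: [0.4034, 0.1133, 0.2162]
tool_rot: [0.0, 0.626, 0.78, -0.001]
wrist_force: [0.5, -0.0, -0.1]
grip_width: 0.0004
```

```bash
python3 st.py
python3 - <<'E'
from bench import env
import cv2,pickle
import numpy as np
cv2.imwrite("pics/w6.png",env.grab_frame('wrist')[:,:,::-1])
E
```

```text
{'clock': 11.5, 'qpos': [0.7189, 0.2572, -1.183, 2.0799, 0.288, 0.983, -0.3962], 'eef_pos': [0.4034, 0.1133, 0.2162], 'tool_rot': [0.0002, 0.6256, 0.7801, -0.0006], 'wrist_force': [0.4942, -0.0215, -0.1161], 'moment': [-0.0388, -0.1191, 0.0013], 'grip_width': 0.0004}
x ang 102.5484084109476 [-4.14344882e-04 -1.16663509e-03 -9.99999234e-01]
```

View pics/w6.png

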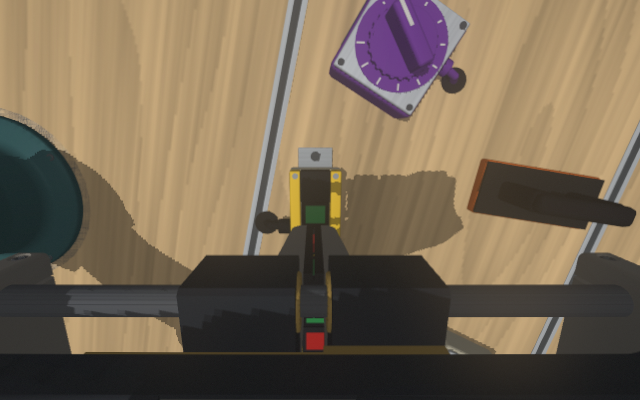

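arm_command(
  deltas=[
    [0, 0.0024, 0.02, 0],
    [0, 0, 0.02, 0],
    [0, 0, 0.02, 0],
    [0, 0, 0.02, 0],
    [0, 0, 0.02, 0],
    [0, 0, 0.02, 0],
    [0, 0, 0.02, 0],
    [0, 0, 0.018, 0],
    [0, 0, 0, 0],
    [0, 0, 0, 0],
    [0, 0, 0, 0],
  ],
)

```text
clock: 12.65
eef_pos: [0.407, 0.1141, 0.0591]
tool_rot: [0.0, 0.626, 0.78, 0.0]
wrist_force: [0.2, -1.1, -0.4]
grip_width: 0.0004
```

```bash
python3 st.py
python3 - <<'E'
from bench import env
import cv2
a=env.grab_frame('side')[:,:,::-1][150:290,290:420]
cv2.imwrite("pics/s7.png",cv2.resize(a,None,fx=4,fy=4,interpolation=cv2.INTER_CUBIC))
E
```

```text
{'clock': 12.65, 'qpos': [0.3912, 0.5278, -0.8789, 2.2094, 0.6583, 0.6865, -0.7366], 'eef_pos': [0.407, 0.1141, 0.0591], 'tool_rot': [0.0002, 0.6263, 0.7796, 0.0004], 'wrist_force': [0.244, -1.0615, -0.3721], 'moment': [-0.0016, -0.0818, -0.0068], 'grip_width': 0.0004}
x ang 102.44535997128989 [ 8.13336758e-04  3.80227133e-04 -9.99999597e-01]
```

View pics/s7.png

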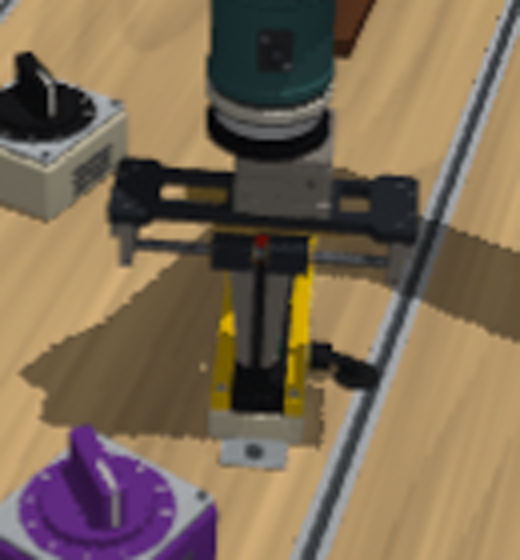

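The closed tips are centred over the black land. I'll lower them gently to feel the frame.

arm_command(
  deltas=[
    [0, -0.001, 0.004, 0],
    [0, 0, 0.004, 0],
    [0, 0, 0.004, 0],
    [0, 0, 0.003, 0],
    [0, 0, 0, 0],
    [0, 0, 0, 0],
  ],
)

```text
clock: 13.3
eef_pos: [0.4052, 0.114, 0.0435]
tool_rot: [-0.0, 0.626, 0.78, -0.0]
wrist_force: [0.0, 0.2, -0.4]
grip_width: 0.0007
```

arm_command(
  deltas=[
    [0, 0, 0.001, 0],
    [0, 0, 0.001, 0],
    [0, 0, 0, 0],
    [0, 0, 0, 0],
  ],
)

```text
clock: 13.7
eef_pos: [0.4053, 0.1139, 0.0416]
tool_rot: [0.0, 0.626, 0.78, -0.0]
wrist_force: [-1.0, -0.3, -0.2]
grip_width: 0.0003
```

arm_command(
  deltas=[
    [0, 0, 0.001, 0],
    [0, 0, 0.001, 0],
    [0, 0, 0, 0],
    [0, 0, 0, 0],
  ],
)

```text
clock: 14.1
eef_pos: [0.4054, 0.1139, 0.0404]
tool_rot: [0.001, 0.626, 0.78, -0.0]
wrist_force: [-4.1, -1.9, 14.8]
grip_width: 0.0003
```

Contact is at z 0.0404 with 15 N. I'll rise 3.4 mm to about 2.6 mm above the frame and drag along -x of the tool.

arm_command(
  deltas=[
    [0, 0, -0.0034, 0],
    [0, 0, 0, 0],
    [-0.004, 0, 0, 0],
    [-0.006, 0, 0, 0],
    [-0.006, 0, 0, 0],
    [-0.006, 0, 0, 0],
    [-0.006, 0, 0, 0],
    [-0.006, 0, 0, 0],
    [-0.006, 0, 0, 0],
    [-0.006, 0, 0, 0],
    [-0.006, 0, 0, 0],
    [-0.006, 0, 0, 0],
    [-0.006, 0, 0, 0],
    [-0.006, 0, 0, 0],
    [-0.006, 0, 0, 0],
  ],
)

```text
clock: 15.6
eef_pos: [0.4217, 0.0387, 0.0429]
tool_rot: [0.0, 0.626, 0.78, -0.0]
wrist_force: [-0.6, -0.1, 0.4]
grip_width: 0.0004
```

```bash
python3 st.py
```

```text
{'clock': 15.6, 'qpos': [0.5386, 0.5557, -0.8408, 2.2145, 0.6987, 0.6586, -0.5897], 'eef_pos': [0.4217, 0.0387, 0.0429], 'tool_rot': [0.0001, 0.6261, 0.7797, -0.0004], 'wrist_force': [-0.6026, -0.0885, 0.4238], 'moment': [-0.0579, -0.1088, -0.0245], 'grip_width': 0.0004}
x ang 102.46825363954734 [-3.29762548e-04 -6.66234399e-04 -9.99999724e-01]
```

Run:
```python
from bench import env
import cv2
a=env.grab_frame('scene')[:,:,::-1][140:230,250:400]
cv2.imwrite("pics/s8.png",cv2.resize(a,None,fx=5,fy=5,interpolation=cv2.INTER_CUBIC))
```

```text
(no output)
```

View pics/s8.png

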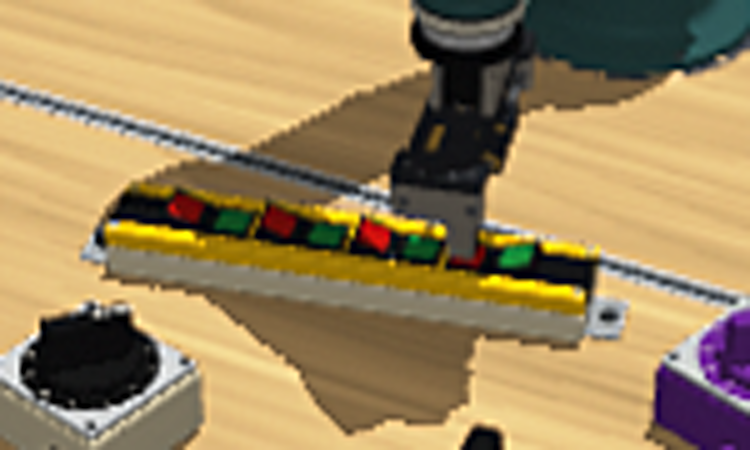

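The first paddle has snapped over: its green (518,257) is raised and its red is flush under the tip. Carrying on.

arm_command(
  deltas=[
    [-0.006, 0, 0, 0],
    [-0.006, 0, 0, 0],
    [-0.006, 0, 0, 0],
    [-0.006, 0, 0, 0],
    [-0.006, 0, 0, 0],
    [-0.006, 0, 0, 0],
    [-0.006, 0, 0, 0],
    [-0.006, 0, 0, 0],
    [-0.006, 0, 0, 0],
    [-0.006, 0, 0, 0],
    [-0.006, 0, 0, 0],
    [-0.006, 0, 0, 0],
    [-0.006, 0, 0, 0],
    [-0.006, 0, 0, 0],
    [-0.006, 0, 0, 0],
    [-0.006, 0, 0, 0],
    [-0.006, 0, 0, 0],
    [-0.006, 0, 0, 0],
  ],
)

```text
clock: 17.45
eef_pos: [0.4452, -0.0663, 0.043]
tool_rot: [0.0, 0.626, 0.78, -0.0]
wrist_force: [0.3, 1.1, -0.2]
grip_width: 0.0004
```

```bash
python3 st.py
```

```text
{'clock': 17.45, 'qpos': [0.7612, 0.5886, -0.8309, 2.1557, 0.7001, 0.6899, -0.336], 'eef_pos': [0.4452, -0.0663, 0.043], 'tool_rot': [0.0, 0.626, 0.7798, -0.0], 'wrist_force': [0.2734, 1.0952, -0.2084], 'moment': [-0.0365, -0.1035, 0.0376], 'grip_width': 0.0004}
x ang 102.48473793617734 [ 9.58230218e-06 -4.96347251e-05 -9.99999999e-01]
```

arm_command(
  deltas=[
    [-0.006, 0, 0, 0],
    [-0.006, 0, 0, 0],
    [-0.006, 0, 0, 0],
    [-0.006, 0, 0, 0],
    [-0.006, 0, 0, 0],
    [-0.006, 0, 0, 0],
    [-0.006, 0, 0, 0],
    [-0.006, 0, 0, 0],
    [-0.006, 0, 0, 0],
    [-0.006, 0, 0, 0],
    [-0.006, 0, 0, 0],
    [-0.006, 0, 0, 0],
    [-0.006, 0, 0, 0],
    [-0.006, 0, 0, 0],
    [-0.006, 0, 0, 0],
    [-0.006, 0, 0, 0],
    [-0.006, 0, 0, 0],
    [-0.006, 0, 0, 0],
    [-0.006, 0, 0, 0],
    [-0.006, 0, 0, 0],
  ],
)

```text
clock: 19.45
eef_pos: [0.4711, -0.1836, 0.043]
tool_rot: [0.0, 0.626, 0.78, -0.0]
wrist_force: [0.2, 1.0, -0.1]
grip_width: 0.0003
```

arm_command(
  deltas=[
    [-0.006, 0, 0, 0],
    [-0.005, 0, 0, 0],
    [0, 0, 0, 0],
    [0, 0, 0, 0],
    [0, 0, 0, 0],
  ],
)

```text
clock: 19.95
eef_pos: [0.4733, -0.1933, 0.043]
tool_rot: [-0.0, 0.626, 0.78, 0.0]
wrist_force: [-0.8, 0.4, 0.2]
grip_width: 0.0003
```

```bash
python3 st.py
python3 - <<'E'
from bench import env
import cv2
a=env.grab_frame('scene')[:,:,::-1][140:230,250:400]
b=env.grab_frame('side')[:,:,::-1][150:290,290:420]
cv2.imwrite("pics/s9.png",cv2.resize(a,None,fx=5,fy=5,interpolation=cv2.INTER_CUBIC))
cv2.imwrite("pics/s9b.png",cv2.resize(b,None,fx=4,fy=4,interpolation=cv2.INTER_CUBIC))
E
```

```text
{'clock': 19.95, 'qpos': [0.9608, 0.6641, -0.8107, 2.0157, 0.702, 0.7639, -0.0609], 'eef_pos': [0.4733, -0.1933, 0.043], 'tool_rot': [-0.0001, 0.6258, 0.78, 0.0], 'wrist_force': [-0.7851, 0.3831, 0.1694], 'moment': [-0.058, -0.1188, -0.0006], 'grip_width': 0.0003}
x ang 102.51647408624589 [-8.25510203e-05  1.09576990e-04 -9.99999991e-01]
```

View pics/s9.png

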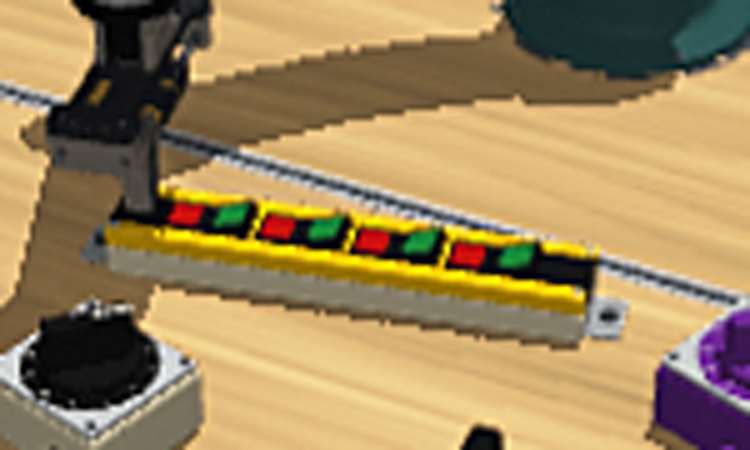

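View pics/s9b.png

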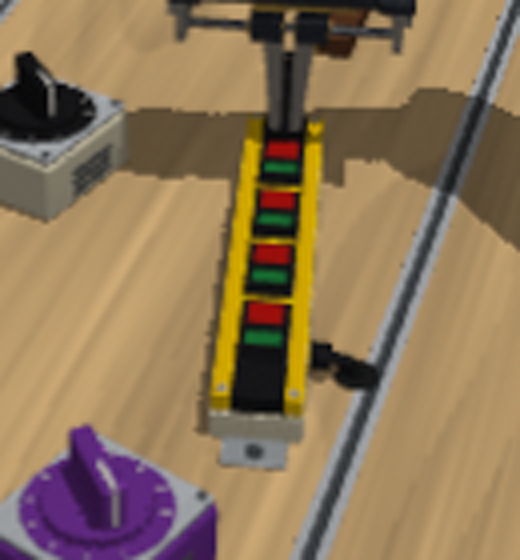

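All four greens are raised and all reds are flush, so every paddle is off. I'll lift straight up.

arm_command(
  deltas=[
    [0, 0, -0.01, 0],
    [0, 0, -0.02, 0],
    [0, 0, -0.025, 0],
    [0, 0, -0.025, 0],
    [0, 0, -0.025, 0],
    [0, 0, -0.025, 0],
    [0, 0, -0.025, 0],
    [0, 0, 0, 0],
    [0, 0, 0, 0],
    [0, 0, 0, 0],
    [0, 0, 0, 0],
  ],
)

```text
clock: 21.15
eef_pos: [0.4727, -0.1934, 0.1971]
tool_rot: [-0.001, 0.626, 0.78, -0.0]
wrist_force: [0.4, -0.5, -0.2]
grip_width: 0.0006
```

```bash
python3 st.py
python3 - <<'E'
from bench import env
import cv2
a=env.grab_frame('scene')[:,:,::-1]
cv2.imwrite("pics/s10.png",a)
cv2.imwrite("pics/s10c.png",cv2.resize(a[140:260,180:460],None,fx=2.8,fy=2.8,interpolation=cv2.INTER_CUBIC))
o=cv2.imread('pics/scene0.png')
for n,(x0,x1,y0,y1) in dict(block=(318,362,222,276),bottle=(428,460,214,274),square=(172,242,160,202)).items():
    print(n,cv2.absdiff(a,o)[y0:y1,x0:x1].mean())
E
```

```text
{'clock': 21.15, 'qpos': [1.1371, 0.459, -1.0177, 1.9088, 0.4548, 1.0291, 0.1398], 'eef_pos': [0.4727, -0.1934, 0.1971], 'tool_rot': [-0.0009, 0.6259, 0.7799, -0.0002], 'wrist_force': [0.3746, -0.4509, -0.2412], 'moment': [-0.0248, -0.0568, -0.0046], 'grip_width': 0.0006}
x ang 102.49813381497464 [-1.60025349e-03  8.82982700e-04 -9.99998330e-01]
block 0.8599887766554434
bottle 0.8911458333333333
square 6.048979591836734
```

View pics/s10c.png

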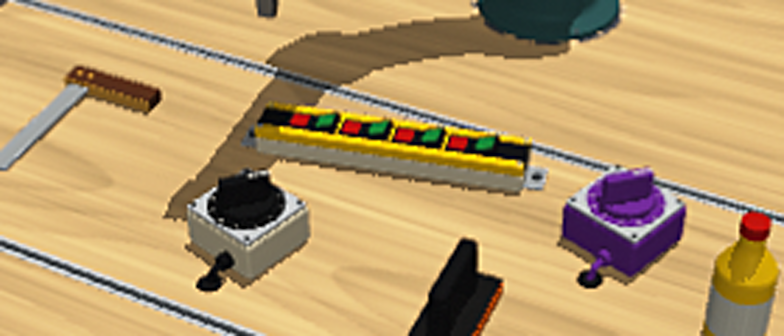

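All paddles are off, the dial is at minimum, the bystanders are in place (the square's patch differs only by the arm's shadow having left it), and the arm is clear. Handing in.

```bash
python3 -c "
from bench import env
print(env.hand_in())"
```

```text
the job is handed in; nothing more can be done
None
```

The bench is shut down and handed in at about 21 s of the 64 s allowed; the hand-in gave no verdict.

- **Dial:** I gripped the black dial on the cream box and turned it about 147° anticlockwise. The moment about the vertical then jumped to 0.37 N m, which marked the stop. A wrist picture after release showed the pointer on the smallest tick, at 136.0° against roughly 134.6° expected. All four switches were still on at that point.
- **Switches:** I touched down on the start land (about 15 N), rose to about 2.6 mm above the frame, and dragged the closed fingertips to the end land without lifting. The last pictures from the scene and side cameras show all four greens raised and all four reds flush, so all four are off.
- **Bystanders:** The push block and glue bottle look unchanged from the first picture. The try square's patch did differ; I put that down to the arm's shadow having moved off it, and saw no sign that the square itself moved, but I did not measure its position.
- **Forces and clearance:** The highest wrist force I read was about 15.5 N, at touchdown. The readings came only at the end of each move. The arm finished clear of everything, with the tips about 0.16 m above the bank.

Some fast rows fell short on the way to the dial (z 0.100 instead of 0.073). I finished that descent in smaller steps before gripping.

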